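Kit the tray for an armchair: legs and thread cone

ROBOT

A 6-joint arm with a two-finger parallel gripper is mounted at the origin on the work surface. World frame = base frame: x ahead of the robot, y to its left, z up, the work surface at z = 0. Lengths are in m, angles in rad, forces in N, time in s.
With the tool pointing down it reaches from about 0.25 to 0.775 m from the base axis. Payload 4 kg.
Tool frame: the origin (TCP) lies on the centre line of the jaws, within the pads' length; the fingertips stand 8 mm ahead of it and the grasp point (between the pads) lies 11 mm behind it; y points along the fingers, x is the direction in which the jaws open and shut, and the axes are right-handed (so a half turn about y gives the same grasp; the last joint's range is limited). The gripper opens to 94 mm and grips with 3 to 60 N. Pads are 16 mm wide; open, the fingers measure 119 mm over their backs; the gripper's body (75 mm by 177 mm) begins 78 mm behind the grasp point.
Start: joints at [-1.333, 0.087, 1.371, -0, 1.684, -0.103], TCP at [0.184, -0.518, 0.214] pointing down, gripper open.
Joint ranges: [-3.1, 3.1], [-0.76, 2.03], [0.27, 2.55], [-1.08, 4.22], [0.17, 2.65], [-2.57, 2.57]. Speed limits (rad/s): [2.79, 2.79, 3.14, 3.14, 3.14, 3.14].

INTERFACE

Orientations are given as [roll, pitch, yaw] about the fixed x, y, z axes, in that order (R = Rz(yaw) Ry(pitch) Rx(roll)).
In Python, from bench import robot gives the robot as it stands.
- The arm moves only by the tool step_arm, never from a script. Its argument "commands" is a list of rows, each an object with "xyz": the shift along the world's x, y, z in m, a list of three; "twist": the turn, a rotation vector about the world's x, y, z in degrees, a list of three. In form: [{"xyz": [tx, ty, tz], "twist": [ax, ay, az]}, ...]. A call has 1 to 12 rows; each row is the pose to reach, as a shift and turn from the pose commanded when the call began; what a row does not reach only later rows make up. A row lasts 1/12 s, in which the tool goes at most 41.7 mm and 7.16 degrees, less where a joint would pass 70% of its speed; a pose out of reach is approached as far as the arm can. A call with a gripper value outside its range is refused whole. "fingers" is the closure in counts, from 0 (fully open) to 255 (shut), set as the call begins (left out, the last holds). The fingers move at their own pace and stop on an object; the grip force is fixed at half the most. Time passes only in rows, so rows that repeat a pose let the fingers close. It gives the time, the measured TCP pose, the force and the opening at its end, in the units of the state.
- robot.get_obs(): the state, without advancing time (a new reading comes with each control period).
- robot.snapshot(name): name is "side" or "top" or "wrist"; returns (picture, depth): 420x560x3 uint8, red, green, blue; 420x560 float32, m along the optical axis (not along the pixel's ray), 0 where there is no reading.
- robot.camera_info(name): a dict with "fx", "fy", "cx", "cy" (pixels), "R" (3x3) and "t" (3): a world point X has camera coordinates R X + t. Camera axes: x right, y down, z forward; pixel columns grow to the right and rows downward; lengths in m; the calibration is good to about 2 mm. The wrist camera is an equidistant fisheye: a pixel r from the principal point sees the ray r / f radians off the axis. A picture is of the moment at which its call begins: read the wrist's pose just before it. camera_info takes no time and is no camera call; for the wrist camera it gives the pose at the moment of the call.
- robot.close_job(): hands the job in, once; it reports no verdict.
The state is a dict: "time": time; "joint_positions": joint angles; "qvel": joint speeds; "joint_torque": joint torques, N m; "tool_pos": TCP position; "ee_rot": TCP orientation; "wrist_force": force on the tool from outside, world axes, zero at the start; "wrist_torque": the same for the moment, N m; "width": finger opening in m.
Only numpy, scipy, OpenCV 4.12 (cv2) and the standard library are available. Lean on these libraries where they do the work, as an engineer would, in place of code of your own. Each camera call takes 0.05 s, during which the arm holds its last target.

TASK

Fill the plywood kit tray for the next armchair: stand the small cone of thread, left in the long bay, in the empty square well, lay both long square legs side by side flat in the long bay and both short square legs side by side flat in the short bay. The legs are finished and the thread is wound, so set everything down rather than dropping it, and leave the other things on the bench (also the odd round leg) where they are.

Things in the scene. Friction and masses are not known exactly. Their poses are not given: they have to be found in the camera images.
- tray: Open plywood kit tray 304 (its x) by 228 (its y) by 40 mm high; floor 6 mm, walls and dividers 8 mm thick, all 40 mm high. Does not move; stands left or right, yaw within 17 degrees. Origin: centre of underside, on the table. A divider at x = 0: at -x the long bay; at +x the short bay and, beyond it at larger y, two small wells: the square one empty, the outer one (larger x) holding bolts.
- long_bay (a point): Centre of the floor of the long bay, 6 mm above the table: clear inside 140 mm along tray x by 212 mm along tray y, walls 34 mm high above this floor. Axes as the tray's. Room for two long legs side by side, lying along tray y.
- short_bay (a point): Centre of the floor of the short bay: clear inside 140 mm along tray x by 132 mm along tray y, walls 34 mm high above this floor. Axes as the tray's. Room for two short legs side by side, lying along tray y.
- cone_well (a point): Centre of the floor of the square cone well: 72 by 72 mm clear inside, walls 34 mm high above this floor. Axes as the tray's.
- long_a: One of the two LONG legs: brown wooden furniture leg, tapered, square in section, 160 mm long, 38 mm wide and high at the thick end, 24 at the thin end, 31 in the middle. Lies flat on the mat, top face sloping. Origin: mid-length, 15.5 mm above its underside; x from thick to thin end, z up. Centre of mass 12 mm towards the thick end; about 110 g. In any of four places on the mat.
- long_b: One of the two LONG legs: brown wooden furniture leg, tapered, square in section, 160 mm long, 38 mm wide and high at the thick end, 24 at the thin end, 31 in the middle. Lies flat on the mat, top face sloping. Origin: mid-length, 15.5 mm above its underside; x from thick to thin end, z up. Centre of mass 12 mm towards the thick end; about 110 g. In any of four places on the mat.
- short_a: One of the two SHORT legs: like the long ones, brown wood, tapered, square in section, but 110 mm long, 38 mm wide and high at the thick end, 24 at the thin end, 31 in the middle. Lies flat on the mat, top face sloping. Origin: mid-length, 15.5 mm above its underside; x from thick to thin end, z up. Centre of mass 8 mm towards the thick end; about 75 g. In any of four places on the mat.
- short_b: One of the two SHORT legs: like the long ones, brown wood, tapered, square in section, but 110 mm long, 38 mm wide and high at the thick end, 24 at the thin end, 31 in the middle. Lies flat on the mat, top face sloping. Origin: mid-length, 15.5 mm above its underside; x from thick to thin end, z up. Centre of mass 8 mm towards the thick end; about 75 g. In any of four places on the mat.
- cone: Small cone of pale thread, 115 mm tall, standing upright; origin at the centre of its underside, z up. Plastic foot 58 mm across; the thread narrows from 56 mm across near the foot to 41 mm at 96 mm height (44 mm across at 80 mm); above that a plastic nose 24 to 27 mm across. About 120 g. At the start it stands in the tray's long bay, in the way.
- mat: Grey cutting mat, fixed, 320 mm (its x) by 480 mm (its y), 3 mm thick; origin at the centre of its underside, on the table. The legs lie on it, their undersides 3 mm above the table, roughly along its y.
- odd_leg: Leave alone. Odd round leg standing on its wide end on the mat: 125 mm tall, 44 mm across at the foot, 24 mm at the top; origin under its centre.
- staple_box: Leave alone. Small carton of staples on the mat, 62 by 36 mm (x, y), 45 mm high; origin under its centre.
- tape: Leave alone. Round tape-measure case lying on the mat, 48 mm across, with a hook lip reaching 29 mm from its centre, 24 mm high; origin under its centre.
- tack_hammer: Leave alone. Tack hammer lying on the table at the right: handle 200 mm long along its x, head 116 mm across (its y) at x = 105 mm, about 22 mm high; origin under the middle of the handle.
- big_cone: Leave alone. Large cone of the same thread, 172 mm tall, 87 mm across at the foot, at the far side; origin under its centre.
- glue_tin: Leave alone. Grey metal tin, 110 mm tall, 76 mm across, standing at the far side; origin under its centre.
- tack_lifter: Leave alone. Tack lifter like a screwdriver, 200 mm long, lying on the table at the left; origin under its middle.
- tack_dish: Leave alone. Shallow steel dish, 96 mm across, 35 mm high, on the table at the right; origin under its centre.
Mind the look-alikes: they are no part of the job. What is shaped like the short_a but green or orange is not meant.

How it is judged:
By the outcome, as a careful person would: the job done as asked, in the order asked, and still so for the second after the job is handed in, with the robot touching nothing.
It also fails if it takes over 72 s, if anything falls off the work surface, if the arm or the gripper's body presses on something with over 40 N, if the wrist force passes 120 N, or if a joint passes its speed limit or range.

## Working session

There is one attempt and no reset: what is moved stays moved. The work goes in short steps, Python scripts to look and compute and a tool call to move; the robot and the scene stay as the last step left them, time stands still between calls to the robot, and variables do not carry over. Pictures are saved under pics/ and viewed, and the job is handed in when it is done.

Besides the shell and the picture viewer there is one more tool, called after ">>>" as name(argument=value, ...), one argument or row to a line, values as JSON. step_arm: Moves the arm, as the interface text tells. Its arguments: {"type":"object","properties":{"commands":{"type":"array"},"fingers":{"type":"number"}},"required":["commands"]}

```bash
ls; mkdir -p pics; python3 - <<'E'
from bench import robot
import cv2,numpy as np
o=robot.get_obs(); print({k:np.round(v,3) for k,v in o.items()})
for n in ["top","side"]:
    p,d=robot.snapshot(n); i=robot.camera_info(n); print(n,{k:np.round(v,4).tolist() for k,v in i.items()})
    cv2.imwrite(f"pics/{n}0.png",p[:,:,::-1]); np.savez(f"{n}0.npz",p=p,d=d,**i)
print(robot.camera_info("wrist"))
E
```

```text
pics
{'time': np.float64(0.0), 'joint_positions': array([-1.333,  0.088,  1.372, -0.   ,  1.684, -0.103]), 'qvel': array([ 0.   ,  0.001, -0.   ,  0.001,  0.   , -0.001]), 'joint_torque': array([ 0.0000e+00, -3.4018e+01, -3.0243e+01,  7.2000e-02,  3.3000e-02,
       -0.0000e+00]), 'tool_pos': array([ 0.184, -0.518,  0.212]), 'ee_rot': array([-1.571,  0.002, -1.23 ]), 'wrist_force': array([ 0.281, -0.876, -0.824]), 'wrist_torque': array([-0.031,  0.   , -0.051]), 'width': np.float64(0.094)}
top {'fx': 433.5801, 'fy': 433.5801, 'cx': 281.4976, 'cy': 214.0606, 'R': [[0.027, -0.9996, 0.0083], [-0.9983, -0.0274, -0.0524], [0.0526, -0.0069, -0.9986]], 't': [-0.0134, 0.5194, 1.3443]}
side {'fx': 416.6473, 'fy': 416.6473, 'cx': 280.8859, 'cy': 202.7964, 'R': [[-0.9957, -0.091, 0.0193], [-0.0656, 0.5398, -0.8392], [0.066, -0.8369, -0.5434]], 't': [0.5212, 0.0928, 1.3785]}
{'fx': 325.19226210127806, 'fy': 325.19226210127806, 'cx': 278.29276524513443, 'cy': 206.85565847928447, 'R': array([[ 0.3339806 , -0.94257768, -0.00206768],
       [-0.90627889, -0.32172033,  0.27414341],
       [-0.25906667, -0.08968469, -0.9616866 ]]), 't': array([-0.54924465, -0.02946729,  0.39239372])}
```

View pics/top0.png

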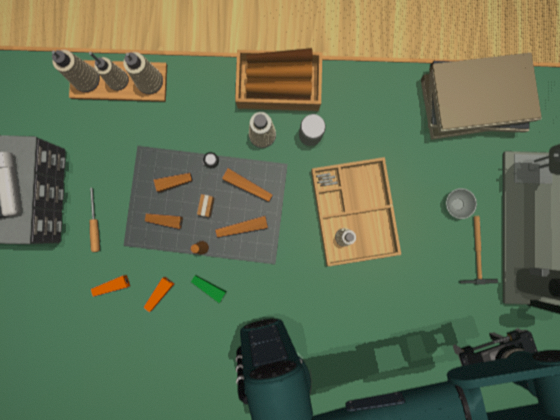

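View pics/side0.png

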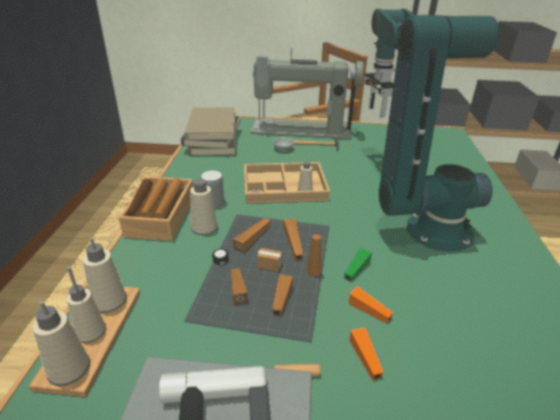

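```bash
cat > h.py <<'E'
import numpy as np,cv2
def ld(n): return dict(np.load(n))
def ray(c,uv,z):
    uv=np.atleast_2d(np.array(uv,float)); R,t=c['R'],c['t']
    d=np.c_[(uv[:,0]-c['cx'])/c['fx'],(uv[:,1]-c['cy'])/c['fy'],np.ones(len(uv))]@R
    o=-R.T@t; s=(z-o[2])/d[:,2]; return o+s[:,None]*d
def cloud(c):
    d=c['d']; v,u=np.mgrid[:d.shape[0],:d.shape[1]]
    P=np.stack([(u-c['cx'])/c['fx']*d,(v-c['cy'])/c['fy']*d,d],-1)-c['t']
    return P@c['R']
def proj(c,X):
    q=np.atleast_2d(X)@c['R'].T+c['t']; return np.c_[c['fx']*q[:,0]/q[:,2]+c['cx'],c['fy']*q[:,1]/q[:,2]+c['cy']]
E
python3 - <<'E'
from h import *
c=ld('top0.npz'); p=c['p'][:,:,::-1]
a=cv2.resize(p[135:275,115:295],None,fx=4.2,fy=4.2,interpolation=cv2.INTER_CUBIC); cv2.imwrite('pics/mat.png',a)
a=cv2.resize(p[145:275,300:410],None,fx=4.5,fy=4.5,interpolation=cv2.INTER_CUBIC); cv2.imwrite('pics/tray.png',a)
P=cloud(c); hsv=cv2.cvtColor(c['p'],cv2.COLOR_RGB2HSV)
for u,v in [(172,182),(247,185),(163,221),(242,227),(347,237),(355,180),(365,240),(140,230),(330,203)]: print(u,v,P[v,u].round(4),hsv[v,u])
E
```

```text
172 182 [0.6079 0.3408 0.0383] [ 14 184 155]
247 185 [0.6059 0.1103 0.031 ] [ 14 175 169]
163 221 [0.4872 0.3648 0.0334] [ 15 180 147]
242 227 [0.4754 0.1216 0.0309] [ 14 176 164]
347 237 [ 0.453  -0.1889  0.1206] [ 16  21 132]
355 180 [ 0.6341 -0.2287  0.0079] [ 17 126 192]
365 240 [ 0.4456 -0.2639  0.0062] [ 16 126 194]
140 230 [0.4578 0.444  0.0025] [53 12 84]
330 203 [ 0.5592 -0.1515  0.0054] [ 18 122 199]
```

View pics/mat.png

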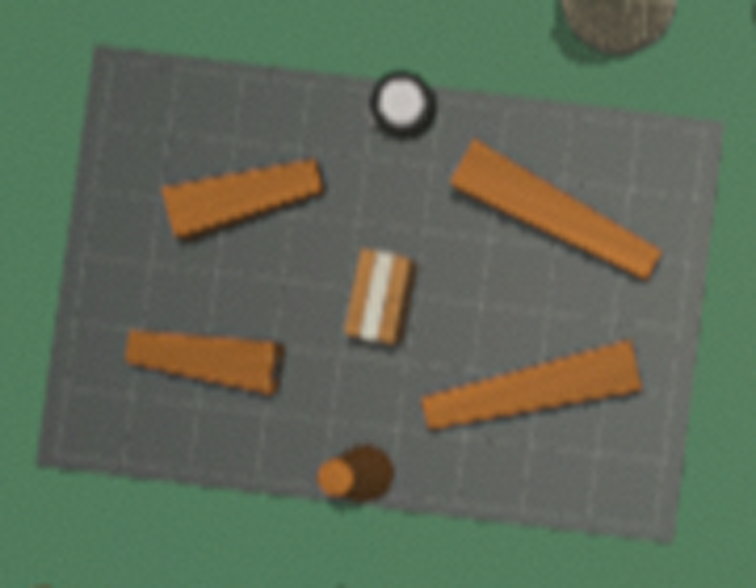

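View pics/tray.png

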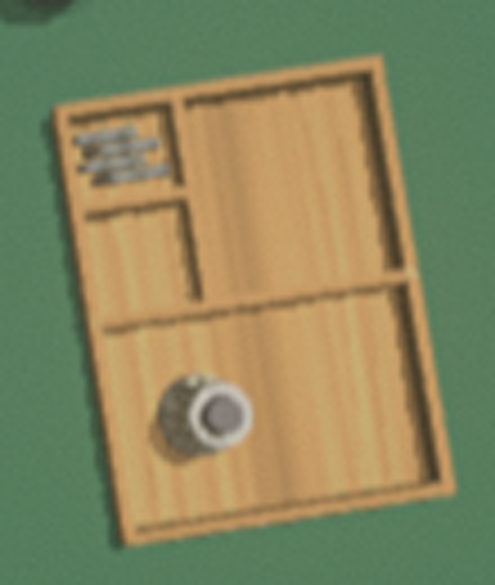

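```bash
cat > m.py <<'E'
from h import *
def legs(c,seeds):
    P=cloud(c); hsv=cv2.cvtColor(c['p'],cv2.COLOR_RGB2HSV)
    m=((hsv[...,0]>=8)&(hsv[...,0]<=20)&(hsv[...,1]>140)&(hsv[...,2]>110)).astype(np.uint8)
    n,l,st,ce=cv2.connectedComponentsWithStats(m,connectivity=4)
    out={}
    for k,(u,v) in seeds.items():
        i=l[v,u]; mm=l==i; X=P[mm]; ok=(X[:,2]>.02)&(X[:,2]<.06); uv=np.argwhere(mm)[:,::-1]
        # iterate: axis, z plane sloping, recast by smooth plane z(s)
        A=np.c_[X[ok][:,:2],np.ones(ok.sum())]; co=np.linalg.lstsq(A,X[ok][:,2],rcond=None)[0]
        Y=ray(c,uv,.034)
        for _ in range(4):
            z=np.c_[Y[:,:2],np.ones(len(Y))]@co
            R,t=c['R'],c['t'];o=-R.T@t
            d=np.c_[(uv[:,0]-c['cx'])/c['fx'],(uv[:,1]-c['cy'])/c['fy'],np.ones(len(uv))]@R
            Y=o+((z-o[2])/d[:,2])[:,None]*d
        r=cv2.minAreaRect((Y[:,:2]*1e3).astype(np.float32))
        mu=Y[:,:2].mean(0); w,V=np.linalg.eigh(np.cov((Y[:,:2]-mu).T)); a=V[:,1]
        s=(Y[:,:2]-mu)@a; wd=(Y[:,:2]-mu)@V[:,0]
        if abs(wd[s>0]).mean()>abs(wd[s<0]).mean(): a=-a; s=-s
        mid=mu+a*(s.max()+s.min())/2
        print(k,'n',len(Y),'rect',np.round(r[0],1),np.round(r[1],1),round(r[2],1),'| mid',mid.round(4),'len',round(np.ptp(s),4),'yaw(thick->thin)',round(np.degrees(np.arctan2(a[1],a[0])),1),'slope z',round(float(co[:2]@a),3), 'z',Y[:,2].mean().round(4))
        out[k]=(mid,a)
    return out
if __name__=='__main__':
    c=ld('top0.npz')
    legs(c,dict(sA=(172,182),lA=(247,185),sB=(163,221),lB=(242,227)))
    P=cloud(c); hsv=cv2.cvtColor(c['p'],cv2.COLOR_RGB2HSV)
    m=((hsv[...,0]>=10)&(hsv[...,0]<=25)&(hsv[...,1]>60)).astype(np.uint8)
    n,l,st,ce=cv2.connectedComponentsWithStats(m,connectivity=4); i=l[180,355]
    v,u=np.where(l==i); Y=ray(c,np.c_[u,v],.04); print('tray',cv2.minAreaRect((Y[:,:2]*1e3).astype(np.float32)),len(Y))
    # wall tops by depth
    X=P[l==i]; 
    for lo,hi in((.03,.05),(.0,.013)): 
        k=(X[:,2]>lo)&(X[:,2]<hi); print(lo,k.sum(),cv2.minAreaRect((X[k][:,:2]*1e3).astype(np.float32)),np.median(X[k][:,2]))
    # cone
    r=P[225:255,330:365].reshape(-1,3)
    for z in (.05,.07,.09,.115):
        k=abs(r[:,2]-z)<.01; print(z,k.sum(),(r[k][:,:2].max(0)+r[k][:,:2].min(0))/2,r[k].mean(0).round(4))
    s=ld('side0.npz')
    cv2.imwrite('pics/sc.png',cv2.resize(s['p'][150:210,235:335,::-1],None,fx=7,fy=7,interpolation=cv2.INTER_CUBIC))
E
python3 m.py
```

```text
sA n 352 rect [615.2 341.5] [ 35.7 109.3] 20.8 | mid [0.6126 0.3404] len 0.1092 yaw(thick->thin) -72.9 slope z -0.123 z 0.0346
lA n 497 rect [605.9 108. ] [159.1  35.9] 65.2 | mid [0.6039 0.1086] len 0.1591 yaw(thick->thin) -116.6 slope z -0.09 z 0.0345
sB n 331 rect [492.9 366.3] [112.7  33.5] 79.7 | mid [0.4909 0.367 ] len 0.1122 yaw(thick->thin) 82.4 slope z -0.13 z 0.0347
lB n 491 rect [475.6 125.5] [ 34.3 157.8] 13.0 | mid [0.474 0.125] len 0.1581 yaw(thick->thin) 104.4 slope z -0.089 z 0.0344
tray ((533.7439575195312, -226.37332153320312), (305.2585754394531, 231.87124633789062), 10.503332138061523) 7105
0.03 1409 ((533.2021484375, -228.08740234375), (303.7030029296875, 229.71017456054688), 10.506898880004883) 0.03920686922706913
0.0 5117 ((541.2066650390625, -231.9107666015625), (303.97479248046875, 239.64207458496094), 10.414389610290527) 0.0057509102202591205
0.05 30 [ 0.45319971 -0.18572597] [ 0.4543 -0.1802  0.05  ]
0.07 29 [ 0.45179644 -0.18867149] [ 0.4498 -0.1819  0.0688]
0.09 52 [ 0.453022   -0.19579353] [ 0.4514 -0.1889  0.093 ]
0.115 68 [ 0.45192819 -0.19684916] [ 0.4523 -0.1949  0.1171]
```

```bash
python3 - <<'E'
from h import *
c=ld('top0.npz')
# tray corners from crop pixels (crop fx 4.5 offset 300,145)
px=np.array([[55,105],[381,57],[453,492],[122,545]])/4.5+[300,145]-.4
print('corners',ray(c,px,.04).round(4))
print('nose', ray(c,[[222/4.5+299.6,417/4.5+144.6]],.115).round(4))
E
```

```text
corners [[ 0.6635 -0.0888  0.04  ]
 [ 0.7031 -0.3126  0.04  ]
 [ 0.4059 -0.366   0.04  ]
 [ 0.3641 -0.1414  0.04  ]]
nose [[ 0.4524 -0.1954  0.115 ]]
```

View pics/sc.png

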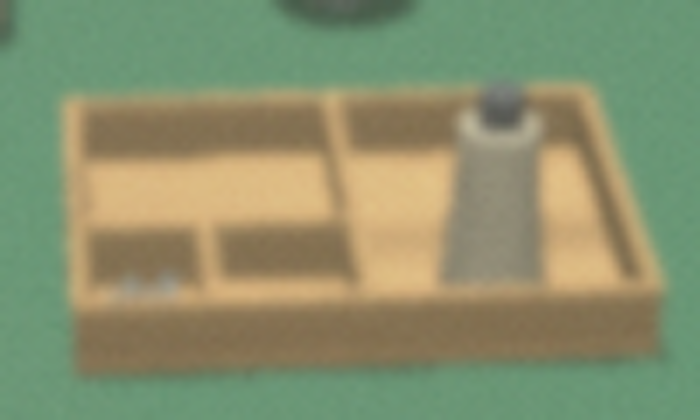

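The four brown square legs on the mat are, in top-view pixels, (172,182) and (163,221), which measure 109 and 112 mm and so are short, and (247,185) and (242,227), which measure 159 and 158 mm and so are long. The green and orange ones at (208,288), (110,286) and (158,294) are look-alikes, and (199,248) is the round leg. The enlarged mat crop confirms this.

The tray centre is about (0.534, -0.2275) with yaw about 10.3°. The small cone in the long bay is at about (0.4525, -0.1945). I'll move the cone first.

>>> step_arm(
  commands=[
    {"xyz": [0.268,0.323,-0.012],"twist": [0,0,80.5]},
    {"xyz": [0.268,0.323,-0.012],"twist": [0,0,80.5]},
    {"xyz": [0.268,0.323,-0.012],"twist": [0,0,80.5]},
    {"xyz": [0.268,0.323,-0.012],"twist": [0,0,80.5]},
    {"xyz": [0.268,0.323,-0.012],"twist": [0,0,80.5]},
    {"xyz": [0.268,0.323,-0.012],"twist": [0,0,80.5]},
    {"xyz": [0.268,0.323,-0.012],"twist": [0,0,80.5]},
    {"xyz": [0.268,0.323,-0.012],"twist": [0,0,80.5]},
    {"xyz": [0.268,0.323,-0.012],"twist": [0,0,80.5]},
    {"xyz": [0.268,0.323,-0.012],"twist": [0,0,80.5]},
    {"xyz": [0.268,0.323,-0.012],"twist": [0,0,80.5]},
    {"xyz": [0.268,0.323,-0.012],"twist": [0,0,80.5]},
  ],
  fingers=0,
)

```text
time: 1.1
tool_pos: [0.4529, -0.1926, 0.2006]
ee_rot: [-1.569, 0.001, 0.185]
wrist_force: [-0.3, 0.1, 0.1]
width: 0.0936
```

```bash
python3 - <<'E'
from bench import robot
import cv2,numpy as np
i=robot.camera_info("wrist");o=robot.get_obs()
p,d=robot.snapshot("wrist"); np.savez('w1.npz',p=p,d=d,**i); cv2.imwrite('pics/w1.png',p[:,:,::-1])
print(o['tool_pos'].round(4),o['ee_rot'].round(4),d[200:220:10,200:400:40])
E
```

```text
[ 0.4529 -0.1926  0.2006] [-1.5695e+00  9.0000e-04  1.8520e-01] [[0.38553244 0.37683874 0.2796202  0.3778475  0.37681857]
 [0.38819388 0.3805322  0.26217493 0.38051155 0.34518299]]
```

View pics/w1.png

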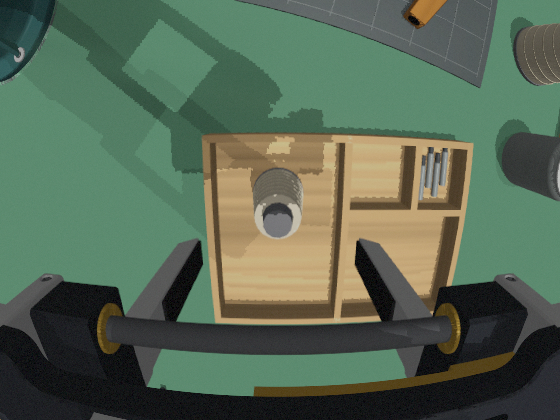

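```bash
cat >> h.py <<'E'
def fray(c,uv,z):
    uv=np.atleast_2d(np.array(uv,float)); x=(uv[:,0]-c['cx']);y=(uv[:,1]-c['cy']);r=np.hypot(x,y)+1e-9; th=r/c['fx']
    d=np.c_[np.sin(th)*x/r,np.sin(th)*y/r,np.cos(th)]@c['R']; o=-c['R'].T@c['t']
    return o+((z-o[2])/d[:,2])[:,None]*d
E
python3 - <<'E'
from h import *
c=ld('w1.npz')
print('nose',fray(c,[278,219],.121).round(4))
K=fray(c,[[204,136],[473,144],[438,324],[213,324]],.04); print('corners',K.round(4), K.mean(0))
print(np.degrees(np.arctan2(*(K[1]-K[0])[1::-1])))
cv2.imwrite('pics/w1c.png',cv2.resize(c['p'][130:330,195:480,::-1],None,fx=2.7,fy=2.7,interpolation=cv2.INTER_CUBIC))
E
```

```text
nose [[ 0.4522 -0.195   0.121 ]]
corners [[ 0.3651 -0.1467  0.04  ]
 [ 0.6619 -0.0918  0.04  ]
 [ 0.7018 -0.3318  0.04  ]
 [ 0.4018 -0.3741  0.04  ]] [ 0.53265979 -0.23610674  0.04      ]
10.486706547436363
```

View pics/w1c.png

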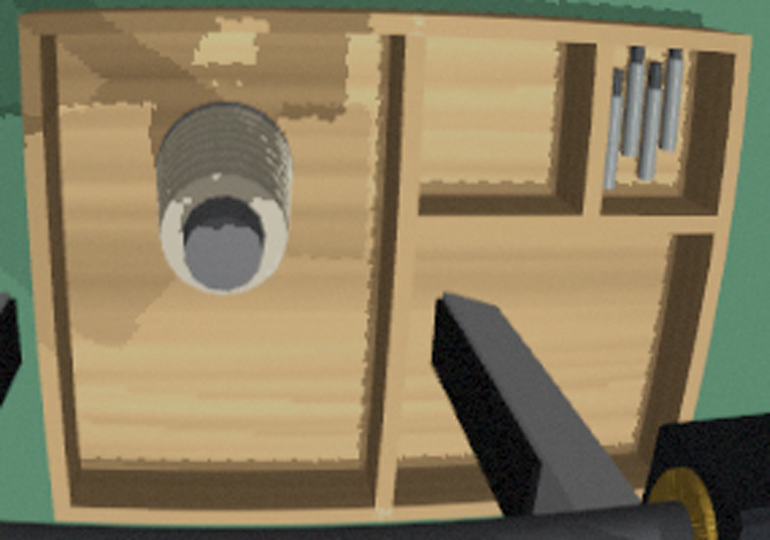

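```bash
python3 - <<'E'
from h import *
c=ld('w1.npz')
q=np.array([[420,38],[599,44],[585,215],[419,214]])/2.7+[195,130]-.3
K=fray(c,q,.04);m=K.mean(0);print('well opening',K.round(4),m)
for y in(10.2,10.5):
  a=np.radians(y);R=np.array([[np.cos(a),-np.sin(a)],[np.sin(a),np.cos(a)]]);C=np.array([.534,-.2275])
  for n,v in dict(well=(.040,.070),longb=(-.074,0),short=(.074,-.040)).items(): print(y,n,(C+R@v).round(4))
E
```

```text
well opening [[ 0.5154 -0.1269  0.04  ]
 [ 0.5894 -0.1124  0.04  ]
 [ 0.6028 -0.1826  0.04  ]
 [ 0.5313 -0.1955  0.04  ]] [ 0.55972411 -0.15437477  0.04      ]
10.2 well [ 0.561  -0.1515]
10.2 longb [ 0.4612 -0.2406]
10.2 short [ 0.6139 -0.2538]
10.5 well [ 0.5606 -0.1514]
10.5 longb [ 0.4612 -0.241 ]
10.5 short [ 0.6141 -0.2533]
```

>>> step_arm(
  commands=[
    {"xyz": [0,0,-0.03],"twist": [0,0,0]},
    {"xyz": [0,0,-0.06],"twist": [0,0,0]},
    {"xyz": [0,0,-0.09],"twist": [0,0,0]},
    {"xyz": [0,0,-0.115],"twist": [0,0,0]},
    {"xyz": [0,0,-0.13],"twist": [0,0,0]},
    {"xyz": [0,0,-0.13],"twist": [0,0,0]},
    {"xyz": [0,0,-0.13],"twist": [0,0,0]},
  ],
)

```text
time: 1.73
tool_pos: [0.4509, -0.1953, 0.0706]
ee_rot: [-1.569, 0.002, 0.174]
wrist_force: [-0.6, -0.1, -0.1]
width: 0.0937
```

>>> step_arm(
  commands=[
    {"xyz": [0,0,0],"twist": [0,0,0]},
    {"xyz": [0,0,0],"twist": [0,0,0]},
    {"xyz": [0,0,0],"twist": [0,0,0]},
    {"xyz": [0,0,0],"twist": [0,0,0]},
    {"xyz": [0,0,0],"twist": [0,0,0]},
    {"xyz": [0,0,0],"twist": [0,0,0]},
    {"xyz": [0,0,0],"twist": [0,0,0]},
    {"xyz": [0,0,0],"twist": [0,0,0]},
  ],
  fingers=255,
)

```text
time: 2.4
tool_pos: [0.452, -0.1954, 0.0716]
ee_rot: [-1.571, -0.0, 0.175]
wrist_force: [0.5, 0.5, 0.1]
width: 0.0453
```

>>> step_arm(
  commands=[
    {"xyz": [0,0,0.02],"twist": [0,0,0]},
    {"xyz": [0,0,0.045],"twist": [0,0,0]},
    {"xyz": [0,0,0.065],"twist": [0,0,0]},
    {"xyz": [0,0,0.065],"twist": [0,0,0]},
    {"xyz": [0.03,0.012,0.065],"twist": [0,0,0]},
    {"xyz": [0.06,0.023,0.065],"twist": [0,0,0]},
    {"xyz": [0.09,0.034,0.065],"twist": [0,0,0]},
    {"xyz": [0.108,0.042,0.065],"twist": [0,0,0]},
    {"xyz": [0.108,0.042,0.065],"twist": [0,0,0]},
    {"xyz": [0.108,0.042,0.065],"twist": [0,0,0]},
    {"xyz": [0.108,0.042,0.065],"twist": [0,0,0]},
  ],
)

```text
time: 3.32
tool_pos: [0.5586, -0.1534, 0.1351]
ee_rot: [-1.57, 0.003, 0.175]
wrist_force: [-1.7, 0.2, -1.1]
width: 0.0458
```

```bash
python3 - <<'E'
from bench import robot
import cv2,numpy as np
i=robot.camera_info("wrist");o=robot.get_obs();print(o['tool_pos'],o['ee_rot'],o['width'])
p,d=robot.snapshot("wrist"); np.savez('w2.npz',p=p,d=d,**i); cv2.imwrite('pics/w2.png',cv2.resize(p[60:330,130:430,::-1],None,fx=2.2,fy=2.2))
E
```

```text
[ 0.55863992 -0.15339994  0.13506122] [-1.56987223  0.00263848  0.17498279] 0.04581886354871453
```

View pics/w2.png

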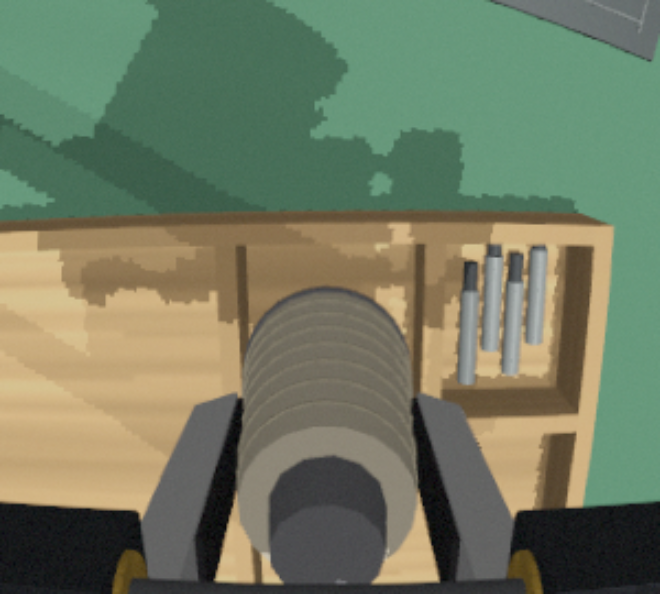

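```bash
python3 - <<'E'
from h import *
c=ld('w2.npz')
f=lambda u,v,z: fray(c,[[u/2.2+130,v/2.2+60]],z)[0].round(4)
a=np.radians(10.3);ex=np.array([np.cos(a),np.sin(a)]);ey=np.array([-ex[1],ex[0]])
for n,q in dict(front=(328,288,.071),wy=(328,243,.04),wl=(246,250,.04),wr=(424,250,.04),fl=(245,350,.071),fr=(412,350,.071)).items():
  X=f(*q)[:2]; print(n,X,X@ex,X@ey)
E
```

```text
front [ 0.5539 -0.1291] 0.5218905565398679 -0.2260581053501663
wy [ 0.5521 -0.119 ] 0.5219254658442627 -0.21579902247982807
wl [ 0.5218 -0.1269] 0.4907012116954574 -0.21815400716147768
wr [ 0.5885 -0.1151] 0.5584362098639974 -0.2184702714621224
fl [ 0.5292 -0.1559] 0.4927966967377913 -0.24800980965341138
fr [ 0.5865 -0.1457] 0.55099709200557 -0.24821954919265604
```

>>> step_arm(
  commands=[
    {"xyz": [0.002,0.002,-0.02],"twist": [0,0,0]},
    {"xyz": [0.002,0.002,-0.035],"twist": [0,0,0]},
    {"xyz": [0.002,0.002,-0.048],"twist": [0,0,0]},
    {"xyz": [0.002,0.002,-0.056],"twist": [0,0,0]},
    {"xyz": [0.002,0.002,-0.061],"twist": [0,0,0]},
    {"xyz": [0.002,0.002,-0.064],"twist": [0,0,0]},
    {"xyz": [0.002,0.002,-0.064],"twist": [0,0,0]},
    {"xyz": [0.002,0.002,-0.064],"twist": [0,0,0]},
    {"xyz": [0.002,0.002,-0.064],"twist": [0,0,0]},
  ],
)

```text
time: 4.12
tool_pos: [0.5624, -0.1517, 0.0736]
ee_rot: [-1.572, -0.002, 0.175]
wrist_force: [-0.6, -0.3, -0.9]
width: 0.0449
```

>>> step_arm(
  commands=[
    {"xyz": [0,0,-0.001],"twist": [0,0,0]},
    {"xyz": [0,0,-0.001],"twist": [0,0,0]},
    {"xyz": [0,0,-0.001],"twist": [0,0,0]},
  ],
)

```text
time: 4.37
tool_pos: [0.562, -0.1514, 0.0718]
ee_rot: [-1.571, -0.001, 0.175]
wrist_force: [0.2, 0.8, -0.9]
width: 0.0457
```

>>> step_arm(
  commands=[
    {"xyz": [0,0,-0.001],"twist": [0,0,0]},
    {"xyz": [0,0,-0.001],"twist": [0,0,0]},
  ],
)

```text
time: 4.53
tool_pos: [0.562, -0.1513, 0.0716]
ee_rot: [-1.571, -0.001, 0.175]
wrist_force: [-2.1, 1.7, 4.1]
width: 0.0456
```

>>> step_arm(
  commands=[
    {"xyz": [0,0,0],"twist": [0,0,0]},
    {"xyz": [0,0,0],"twist": [0,0,0]},
    {"xyz": [0,0,0],"twist": [0,0,0]},
    {"xyz": [0,0,0],"twist": [0,0,0]},
    {"xyz": [0,0,0.03],"twist": [0,0,0]},
    {"xyz": [0,0,0.06],"twist": [0,0,0]},
    {"xyz": [0,0,0.1],"twist": [0,0,0]},
    {"xyz": [0,0,0.14],"twist": [0,0,0]},
    {"xyz": [0,0.03,0.14],"twist": [0,0,0]},
    {"xyz": [0,0.07,0.14],"twist": [0,0,0]},
    {"xyz": [0,0.11,0.14],"twist": [0,0,0]},
  ],
  fingers=60,
)

```text
time: 5.45
tool_pos: [0.5623, -0.0412, 0.2116]
ee_rot: [-1.572, -0.003, 0.172]
wrist_force: [0.1, 0.2, -0.6]
width: 0.072
```

>>> step_arm(
  commands=[
    {"xyz": [0.047,0.16,0],"twist": [0,0,-36.6]},
    {"xyz": [0.047,0.16,0],"twist": [0,0,-36.6]},
    {"xyz": [0.047,0.16,0],"twist": [0,0,-36.6]},
    {"xyz": [0.047,0.16,-0.05],"twist": [0,0,-36.6]},
    {"xyz": [0.047,0.16,-0.09],"twist": [0,0,-36.6]},
    {"xyz": [0.047,0.16,-0.09],"twist": [0,0,-36.6]},
    {"xyz": [0.047,0.16,-0.09],"twist": [0,0,-36.6]},
    {"xyz": [0.047,0.16,-0.09],"twist": [0,0,-36.6]},
  ],
)

```text
time: 6.12
tool_pos: [0.6078, 0.1187, 0.1187]
ee_rot: [-1.573, 0.003, -0.462]
wrist_force: [0.9, 0.2, 0.0]
width: 0.072
```

```bash
cat > snap.py <<'E'
from bench import robot
import cv2,numpy as np,sys
n=sys.argv[1];cam=sys.argv[2] if len(sys.argv)>2 else 'wrist'
i=robot.camera_info(cam);o=robot.get_obs();print(o['time'],o['tool_pos'].round(4),o['ee_rot'].round(4),o['width'].round(4),'cam',(-i['R'].T@i['t']).round(3))
p,d=robot.snapshot(cam); np.savez(n+'.npz',p=p,d=d,**i); cv2.imwrite(f'pics/{n}.png',p[:,:,::-1])
E
python3 snap.py w3
```

```text
Traceback (most recent call last):
  File "snap.py", line 4, in <module>
    i=robot.camera_info(cam);o=robot.get_obs();print(o['time'],o['tool_pos'].round(4),o['ee_rot'].round(4),o['width'].round(4),'cam',(-i['R'].T@i['t']).round(3))
                                                                                                           ^^^^^^^^^^^^^^^^
AttributeError: 'float' object has no attribute 'round'
```

```bash
sed -i "s/o\['width'\].round(4)/round(o['width'],4)/" snap.py; python3 snap.py w3
```

```text
6.1167 [0.6078 0.1187 0.1187] [-1.5733  0.0032 -0.4618] 0.072 cam [0.643 0.19  0.29 ]
```

View pics/w3.png

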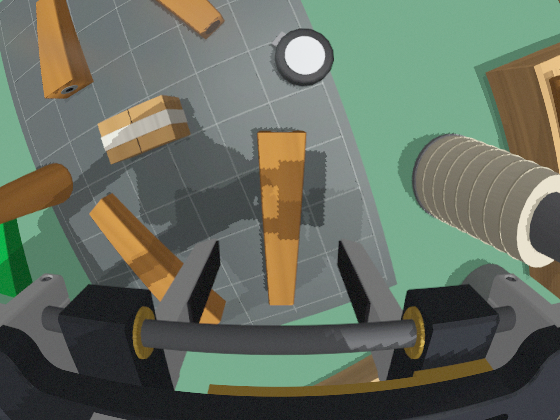

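```bash
python3 - <<'E'
from h import *
c=ld('w3.npz');print(fray(c,[[258,132],[305,132]],.041).round(4),fray(c,[[270,305],[294,304]],.027).round(4))
E
```

```text
[[0.6232 0.1861 0.041 ]
 [0.6553 0.1702 0.041 ]] [[0.5582 0.0387 0.027 ]
 [0.5792 0.0295 0.027 ]]
```

>>> step_arm(
  commands=[
    {"xyz": [0.001,-0.001,-0.03],"twist": [0,0,0.4]},
    {"xyz": [0.001,-0.001,-0.06],"twist": [0,0,0.4]},
    {"xyz": [0.001,-0.001,-0.085],"twist": [0,0,0.4]},
    {"xyz": [0.001,-0.001,-0.1],"twist": [0,0,0.4]},
    {"xyz": [0.001,-0.001,-0.104],"twist": [0,0,0.4]},
    {"xyz": [0.001,-0.001,-0.104],"twist": [0,0,0.4]},
    {"xyz": [0.001,-0.001,-0.104],"twist": [0,0,0.4]},
  ],
)

```text
time: 6.75
tool_pos: [0.6119, 0.1171, 0.0195]
ee_rot: [-1.568, -0.004, -0.457]
wrist_force: [0.2, 0.1, 0.8]
width: 0.0717
```

>>> step_arm(
  commands=[
    {"xyz": [0,0,0],"twist": [0,0,0]},
    {"xyz": [0,0,0],"twist": [0,0,0]},
    {"xyz": [0,0,0],"twist": [0,0,0]},
    {"xyz": [0,0,0],"twist": [0,0,0]},
    {"xyz": [0,0,0],"twist": [0,0,0]},
    {"xyz": [0,0,0],"twist": [0,0,0]},
    {"xyz": [0,0,0],"twist": [0,0,0]},
  ],
  fingers=255,
)

```text
time: 7.33
tool_pos: [0.6098, 0.1177, 0.0166]
ee_rot: [-1.571, -0.0, -0.457]
wrist_force: [0.1, 0.4, 0.8]
width: 0.0321
```

>>> step_arm(
  commands=[
    {"xyz": [0,0,0.02],"twist": [0,0,0]},
    {"xyz": [0,0,0.055],"twist": [0,0,0]},
    {"xyz": [0,0,0.095],"twist": [0,0,0]},
    {"xyz": [-0.005,-0.01,0.13],"twist": [0,0,1]},
    {"xyz": [-0.018,-0.036,0.155],"twist": [0,0,4]},
    {"xyz": [-0.034,-0.068,0.16],"twist": [0,0,8]},
    {"xyz": [-0.051,-0.102,0.16],"twist": [0,0,12]},
    {"xyz": [-0.068,-0.136,0.16],"twist": [0,0,16]},
    {"xyz": [-0.085,-0.17,0.16],"twist": [0,0,20]},
    {"xyz": [-0.102,-0.204,0.16],"twist": [0,0,24]},
    {"xyz": [-0.119,-0.238,0.16],"twist": [0,0,28]},
    {"xyz": [-0.136,-0.272,0.16],"twist": [0,0,32]},
  ],
)

```text
time: 8.33
tool_pos: [0.4725, -0.1556, 0.1762]
ee_rot: [-1.571, 0.0, 0.106]
wrist_force: [0.2, -0.2, -1.2]
width: 0.0321
```

>>> step_arm(
  commands=[
    {"xyz": [-0.017,-0.034,0],"twist": [0,0,3]},
    {"xyz": [-0.032,-0.064,0],"twist": [0,0,4.4]},
    {"xyz": [-0.042,-0.084,-0.01],"twist": [0,0,4.4]},
    {"xyz": [-0.046,-0.091,-0.03],"twist": [0,0,4.4]},
    {"xyz": [-0.046,-0.091,-0.05],"twist": [0,0,4.4]},
    {"xyz": [-0.046,-0.091,-0.07],"twist": [0,0,4.4]},
    {"xyz": [-0.046,-0.091,-0.08],"twist": [0,0,4.4]},
    {"xyz": [-0.046,-0.091,-0.08],"twist": [0,0,4.4]},
    {"xyz": [-0.046,-0.091,-0.08],"twist": [0,0,4.4]},
  ],
)

```text
time: 9.08
tool_pos: [0.4277, -0.2451, 0.0962]
ee_rot: [-1.57, 0.001, 0.179]
wrist_force: [-0.2, 0.1, -0.5]
width: 0.0322
```

```bash
python3 snap.py w4
```

```text
9.0833 [ 0.4277 -0.2451  0.0962] [-1.5699e+00  8.0000e-04  1.7880e-01] 0.0322 cam [ 0.413 -0.167  0.268]
```

View pics/w4.png

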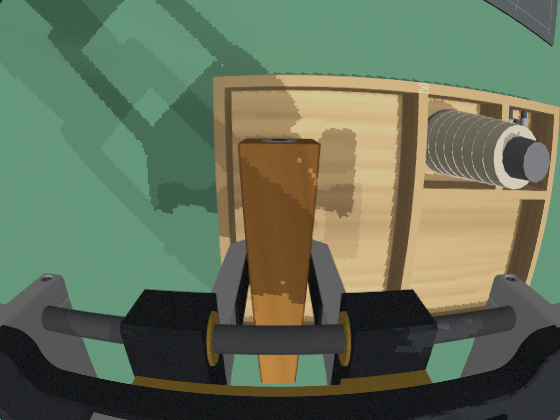

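```bash
python3 - <<'E'
from h import *
c=ld('w4.npz')
cv2.imwrite('pics/w4c.png',cv2.resize(c['p'][70:250,205:445,::-1],None,fx=3.2,fy=3.2,interpolation=cv2.INTER_CUBIC))
a=np.radians(10.3);ex=np.array([np.cos(a),np.sin(a)]);ey=np.array([-ex[1],ex[0]])
for q in [(224,140,.04),(418,140,.04),(232,140,.006),(402,140,.006),(300,88,.04)]:
  X=fray(c,[q[:2]],q[2])[0][:2];print(q,X.round(4),X@ex,X@ey)
T=np.array([.4277,-.2451]);print(T@ex,T@ey)
E
```

```text
(224, 140, 0.04) [ 0.3778 -0.1894] 0.3378258461523168 -0.2539082874152566
(418, 140, 0.04) [ 0.5171 -0.1616] 0.47987281877860377 -0.2514170781200807
(232, 140, 0.006) [ 0.3791 -0.1917] 0.33866303116165053 -0.2564083157424141
(402, 140, 0.006) [ 0.5179 -0.1642] 0.48020311473644606 -0.2541956969270424
(300, 88, 0.04) [ 0.4237 -0.1443] 0.39111607743161714 -0.21772346188121341
0.37698320779915845 -0.3176239302027738
```

View pics/w4c.png

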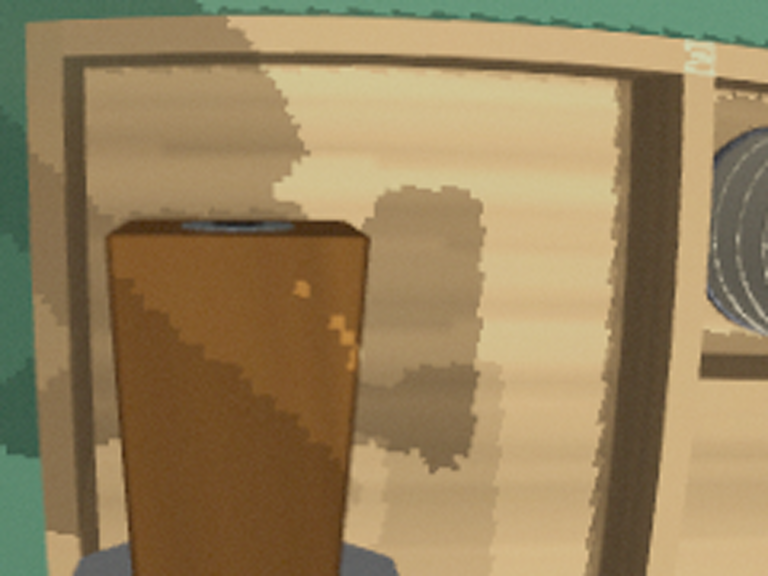

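>>> step_arm(
  commands=[
    {"xyz": [0,0,-0.02],"twist": [0,0,0]},
    {"xyz": [0,0,-0.04],"twist": [0,0,0]},
    {"xyz": [0,0,-0.055],"twist": [0,0,0]},
    {"xyz": [0,0,-0.065],"twist": [0,0,0]},
    {"xyz": [0,0,-0.071],"twist": [0,0,0]},
    {"xyz": [0,0,-0.075],"twist": [0,0,0]},
    {"xyz": [0,0,-0.076],"twist": [0,0,0]},
    {"xyz": [0,0,-0.076],"twist": [0,0,0]},
    {"xyz": [0,0,-0.076],"twist": [0,0,0]},
  ],
)

```text
time: 9.88
tool_pos: [0.4285, -0.2458, 0.0215]
ee_rot: [-1.572, -0.001, 0.179]
wrist_force: [-0.0, -1.0, -1.2]
width: 0.0323
```

>>> step_arm(
  commands=[
    {"xyz": [0,0,-0.0005],"twist": [0,0,0]},
    {"xyz": [0,0,-0.001],"twist": [0,0,0]},
    {"xyz": [0,0,-0.0015],"twist": [0,0,0]},
    {"xyz": [0,0,-0.0015],"twist": [0,0,0]},
  ],
)

```text
time: 10.22
tool_pos: [0.4281, -0.2456, 0.0195]
ee_rot: [-1.571, -0.001, 0.178]
wrist_force: [0.1, 0.8, 1.0]
width: 0.0323
```

>>> step_arm(
  commands=[
    {"xyz": [0,0,-0.0005],"twist": [0,0,0]},
    {"xyz": [0,0,-0.0005],"twist": [0,0,0]},
  ],
)

```text
time: 10.38
tool_pos: [0.4281, -0.2456, 0.0195]
ee_rot: [-1.571, -0.001, 0.179]
wrist_force: [-1.6, 0.5, 4.8]
width: 0.0321
```

>>> step_arm(
  commands=[
    {"xyz": [0,0,0],"twist": [0,0,0]},
    {"xyz": [0,0,0],"twist": [0,0,0]},
    {"xyz": [0,0,0],"twist": [0,0,0]},
    {"xyz": [0,0,0.01],"twist": [0,0,0]},
    {"xyz": [0,0,0.03],"twist": [0,0,0]},
    {"xyz": [0,0,0.06],"twist": [0,0,0]},
    {"xyz": [0,0,0.1],"twist": [0,0,0]},
  ],
  fingers=145,
)

```text
time: 10.97
tool_pos: [0.4259, -0.244, 0.1171]
ee_rot: [-1.566, 0.004, 0.178]
wrist_force: [0.6, -0.9, 0.5]
width: 0.0406
```

>>> step_arm(
  commands=[
    {"xyz": [0.004,0.03,0.01],"twist": [0,0,0]},
    {"xyz": [0.01,0.07,0.01],"twist": [0,0,1]},
    {"xyz": [0.015,0.11,0.01],"twist": [0,0,2]},
    {"xyz": [0.02,0.15,0.01],"twist": [0,0,3]},
    {"xyz": [0.026,0.19,0.01],"twist": [0,0,4.2]},
    {"xyz": [0.031,0.23,0.01],"twist": [0,0,4.2]},
    {"xyz": [0.037,0.27,0.01],"twist": [0,0,4.2]},
    {"xyz": [0.042,0.31,0.005],"twist": [0,0,4.2]},
    {"xyz": [0.047,0.345,0],"twist": [0,0,4.2]},
    {"xyz": [0.049,0.358,0],"twist": [0,0,4.2]},
    {"xyz": [0.049,0.358,0],"twist": [0,0,4.2]},
    {"xyz": [0.049,0.358,0],"twist": [0,0,4.2]},
  ],
  fingers=60,
)

```text
time: 11.97
tool_pos: [0.4768, 0.1129, 0.1188]
ee_rot: [-1.571, 0.0, 0.254]
wrist_force: [0.3, -0.3, -0.3]
width: 0.0717
```

```bash
python3 snap.py w5
```

```text
11.9667 [0.4768 0.1129 0.1188] [-1.5715  0.      0.2538] 0.0717 cam [0.456 0.19  0.291]
```

View pics/w5.png

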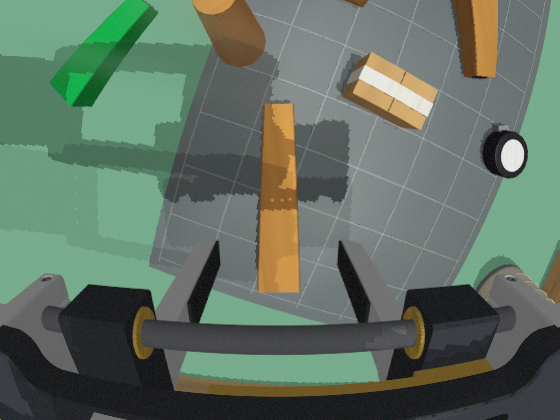

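```bash
python3 - <<'E'
from h import *
c=ld('w5.npz');a=fray(c,[[258,291],[299,291]],.041).mean(0);b=fray(c,[[265,104],[294,104]],.027).mean(0)
d=(b-a)[:2];n=np.linalg.norm(d);print(a,b,n,np.degrees(np.arctan2(d[1],d[0])),(a+b)/2,((a+b)/2)[:2]-.012*d/n)
E
```

```text
[0.49337195 0.04603923 0.041     ] [0.45429364 0.19997808 0.027     ] 0.15882155022561145 104.24399616791412 [0.47383279 0.12300866 0.034     ] [0.47678541 0.11137758]
```

>>> step_arm(
  commands=[
    {"xyz": [0,-0.001,-0.03],"twist": [0,0,0]},
    {"xyz": [0,-0.001,-0.06],"twist": [0,0,0]},
    {"xyz": [0,-0.001,-0.085],"twist": [0,0,0]},
    {"xyz": [0,-0.001,-0.098],"twist": [0,0,0]},
    {"xyz": [0,-0.001,-0.102],"twist": [0,0,0]},
    {"xyz": [0,-0.001,-0.102],"twist": [0,0,0]},
    {"xyz": [0,-0.001,-0.102],"twist": [0,0,0]},
  ],
)

```text
time: 12.6
tool_pos: [0.4777, 0.1108, 0.0176]
ee_rot: [-1.571, -0.002, 0.25]
wrist_force: [-0.1, 0.2, 1.2]
width: 0.072
```

>>> step_arm(
  commands=[
    {"xyz": [0,0,0],"twist": [0,0,0]},
    {"xyz": [0,0,0],"twist": [0,0,0]},
    {"xyz": [0,0,0],"twist": [0,0,0]},
    {"xyz": [0,0,0],"twist": [0,0,0]},
    {"xyz": [0,0,0],"twist": [0,0,0]},
    {"xyz": [0,0,0],"twist": [0,0,0]},
    {"xyz": [0,0,0],"twist": [0,0,0]},
  ],
  fingers=255,
)

```text
time: 13.18
tool_pos: [0.4769, 0.1117, 0.0167]
ee_rot: [-1.571, -0.0, 0.252]
wrist_force: [0.1, 0.9, 0.4]
width: 0.032
```

>>> step_arm(
  commands=[
    {"xyz": [0,0,0.02],"twist": [0,0,0]},
    {"xyz": [0,0,0.055],"twist": [0,0,0]},
    {"xyz": [0,0,0.095],"twist": [0,0,0]},
    {"xyz": [0,-0.01,0.13],"twist": [0,0,0]},
    {"xyz": [0.002,-0.036,0.155],"twist": [0,0,-1]},
    {"xyz": [0.004,-0.07,0.16],"twist": [0,0,-1]},
    {"xyz": [0.006,-0.108,0.16],"twist": [0,0,-2]},
    {"xyz": [0.008,-0.146,0.16],"twist": [0,0,-2]},
    {"xyz": [0.01,-0.184,0.16],"twist": [0,0,-3]},
    {"xyz": [0.012,-0.222,0.16],"twist": [0,0,-3]},
    {"xyz": [0.014,-0.26,0.16],"twist": [0,0,-4]},
    {"xyz": [0.016,-0.298,0.16],"twist": [0,0,-4]},
  ],
)

```text
time: 14.18
tool_pos: [0.4924, -0.1881, 0.1762]
ee_rot: [-1.57, 0.0, 0.181]
wrist_force: [1.2, -1.1, 0.2]
width: 0.0323
```

>>> step_arm(
  commands=[
    {"xyz": [0.002,-0.035,0],"twist": [0,0,0]},
    {"xyz": [0.002,-0.06,0],"twist": [0,0,0]},
    {"xyz": [0.002,-0.072,-0.005],"twist": [0,0,0]},
    {"xyz": [0.002,-0.072,-0.02],"twist": [0,0,0]},
    {"xyz": [0.002,-0.072,-0.045],"twist": [0,0,0]},
    {"xyz": [0.002,-0.072,-0.07],"twist": [0,0,0]},
    {"xyz": [0.002,-0.072,-0.08],"twist": [0,0,0]},
    {"xyz": [0.002,-0.072,-0.08],"twist": [0,0,0]},
    {"xyz": [0.002,-0.072,-0.08],"twist": [0,0,0]},
  ],
)

```text
time: 14.93
tool_pos: [0.4947, -0.2576, 0.0962]
ee_rot: [-1.57, 0.001, 0.183]
wrist_force: [-0.4, -0.5, -0.9]
width: 0.0322
```

```bash
python3 snap.py w6
```

```text
14.9333 [ 0.4947 -0.2576  0.0962] [-1.5697e+00  7.0000e-04  1.8270e-01] 0.0322 cam [ 0.48  -0.18   0.268]
```

View pics/w6.png

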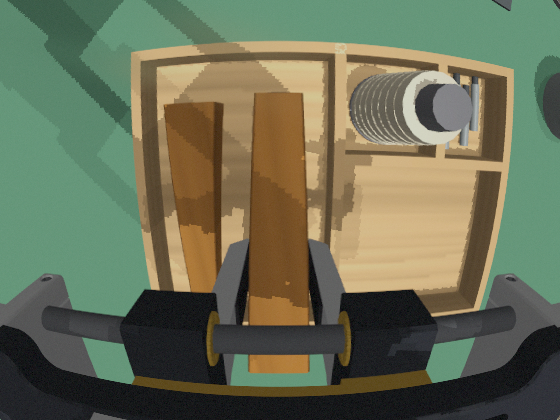

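>>> step_arm(
  commands=[
    {"xyz": [0,0,-0.02],"twist": [0,0,0]},
    {"xyz": [0,0,-0.04],"twist": [0,0,0]},
    {"xyz": [0,0,-0.055],"twist": [0,0,0]},
    {"xyz": [0,0,-0.065],"twist": [0,0,0]},
    {"xyz": [0,0,-0.071],"twist": [0,0,0]},
    {"xyz": [0,0,-0.075],"twist": [0,0,0]},
    {"xyz": [0,0,-0.076],"twist": [0,0,0]},
    {"xyz": [0,0,-0.0765],"twist": [0,0,0]},
    {"xyz": [0,0,-0.077],"twist": [0,0,0]},
    {"xyz": [0,0,-0.077],"twist": [0,0,0]},
  ],
)

```text
time: 15.82
tool_pos: [0.4954, -0.2587, 0.0204]
ee_rot: [-1.572, -0.001, 0.182]
wrist_force: [0.4, 0.2, -1.2]
width: 0.0319
```

>>> step_arm(
  commands=[
    {"xyz": [0,0,-0.0005],"twist": [0,0,0]},
    {"xyz": [0,0,-0.001],"twist": [0,0,0]},
    {"xyz": [0,0,-0.001],"twist": [0,0,0]},
  ],
)

```text
time: 16.07
tool_pos: [0.4953, -0.2587, 0.0197]
ee_rot: [-1.572, -0.001, 0.182]
wrist_force: [-1.0, 0.5, 4.8]
width: 0.0323
```

Contact made; release and look from above while moving on.

>>> step_arm(
  commands=[
    {"xyz": [0,0,0],"twist": [0,0,0]},
    {"xyz": [0,0,0],"twist": [0,0,0]},
    {"xyz": [0,0,0],"twist": [0,0,0]},
    {"xyz": [0,0,0.01],"twist": [0,0,0]},
    {"xyz": [0,0,0.03],"twist": [0,0,0]},
    {"xyz": [0,0,0.06],"twist": [0,0,0]},
    {"xyz": [0,0,0.1],"twist": [0,0,0]},
    {"xyz": [0,0,0.135],"twist": [0,0,0]},
    {"xyz": [0,0,0.135],"twist": [0,0,0]},
  ],
  fingers=145,
)

```text
time: 16.82
tool_pos: [0.4987, -0.2608, 0.1636]
ee_rot: [-1.582, -0.012, 0.182]
wrist_force: [-0.3, -0.7, 1.0]
width: 0.0406
```

```bash
python3 snap.py w7
```

```text
16.8167 [ 0.4987 -0.2608  0.1636] [-1.5823 -0.0121  0.1821] 0.0406 cam [ 0.481 -0.181  0.335]
```

View pics/w7.png

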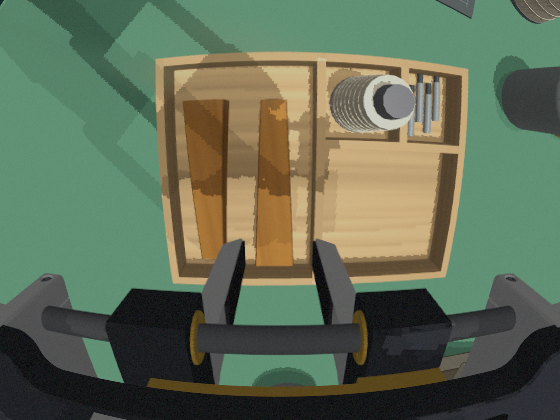

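>>> step_arm(
  commands=[
    {"xyz": [0.007,0.037,0.015],"twist": [0,0,0]},
    {"xyz": [0.014,0.075,0.015],"twist": [0,0,1]},
    {"xyz": [0.021,0.113,0.015],"twist": [0,0,2]},
    {"xyz": [0.029,0.152,0.015],"twist": [0,0,3]},
    {"xyz": [0.036,0.191,0.015],"twist": [0,0,4]},
    {"xyz": [0.043,0.23,0.015],"twist": [0,0,5]},
    {"xyz": [0.051,0.27,0.015],"twist": [0,0,6]},
    {"xyz": [0.059,0.31,0.015],"twist": [0,0,6.7]},
    {"xyz": [0.067,0.35,0.015],"twist": [0,0,6.7]},
    {"xyz": [0.074,0.39,0.01],"twist": [0,0,6.7]},
    {"xyz": [0.081,0.43,0],"twist": [0,0,6.7]},
    {"xyz": [0.089,0.47,0],"twist": [0,0,6.7]},
  ],
  fingers=60,
)

```text
time: 17.87
tool_pos: [0.582, 0.2132, 0.1499]
ee_rot: [-1.571, 0.006, 0.299]
wrist_force: [-0.2, -0.2, -0.9]
width: 0.0719
```

>>> step_arm(
  commands=[
    {"xyz": [0.008,0.04,-0.005],"twist": [0,0,0]},
    {"xyz": [0.015,0.08,-0.02],"twist": [0,0,0]},
    {"xyz": [0.022,0.115,-0.03],"twist": [0,0,0]},
    {"xyz": [0.026,0.137,-0.035],"twist": [0,0,0]},
    {"xyz": [0.026,0.137,-0.035],"twist": [0,0,0]},
    {"xyz": [0.026,0.137,-0.035],"twist": [0,0,0]},
    {"xyz": [0.026,0.137,-0.035],"twist": [0,0,0]},
  ],
)

```text
time: 18.45
tool_pos: [0.6094, 0.3477, 0.1175]
ee_rot: [-1.572, 0.002, 0.299]
wrist_force: [-0.8, -0.2, -0.0]
width: 0.072
```

```bash
python3 snap.py w8
```

```text
18.45 [0.6094 0.3477 0.1175] [-1.5718  0.0019  0.2986] 0.072 cam [0.585 0.424 0.289]
```

View pics/w8.png

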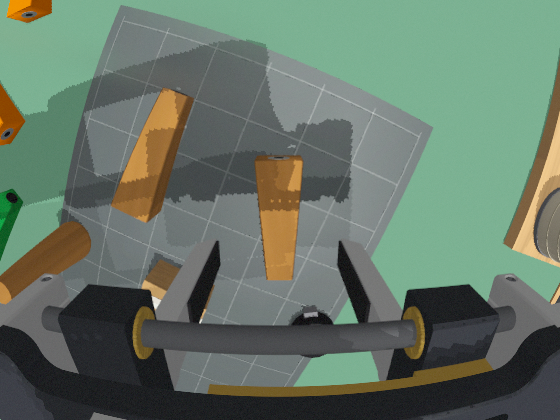

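```bash
python3 - <<'E'
from h import *
c=ld('w8.npz');a=fray(c,[[256,160],[302,160]],.041).mean(0);b=fray(c,[[265,280],[294,279]],.027).mean(0)
d=(b-a)[:2];n=np.linalg.norm(d);print(a,b,n,np.degrees(np.arctan2(d[1],d[0])),(a+b)/2,((a+b)/2)[:2]-.008*d/n)
E
```

```text
[0.59532072 0.39182107 0.041     ] [0.62829827 0.28636433 0.027     ] 0.11049272214148423 -72.63492645922281 [0.61180949 0.3390927  0.034     ] [0.60942182 0.34672808]
```

>>> step_arm(
  commands=[
    {"xyz": [0,-0.001,-0.03],"twist": [0,0,0.2]},
    {"xyz": [0,-0.001,-0.06],"twist": [0,0,0.2]},
    {"xyz": [0,-0.001,-0.085],"twist": [0,0,0.2]},
    {"xyz": [0,-0.001,-0.098],"twist": [0,0,0.2]},
    {"xyz": [0,-0.001,-0.102],"twist": [0,0,0.2]},
    {"xyz": [0,-0.001,-0.102],"twist": [0,0,0.2]},
    {"xyz": [0,-0.001,-0.102],"twist": [0,0,0.2]},
  ],
)

```text
time: 19.08
tool_pos: [0.611, 0.3475, 0.0186]
ee_rot: [-1.57, -0.003, 0.302]
wrist_force: [0.5, 0.0, -0.3]
width: 0.0713
```

>>> step_arm(
  commands=[
    {"xyz": [0,0,0],"twist": [0,0,0]},
    {"xyz": [0,0,0],"twist": [0,0,0]},
    {"xyz": [0,0,0],"twist": [0,0,0]},
    {"xyz": [0,0,0],"twist": [0,0,0]},
    {"xyz": [0,0,0],"twist": [0,0,0]},
    {"xyz": [0,0,0],"twist": [0,0,0]},
    {"xyz": [0,0,0],"twist": [0,0,0]},
  ],
  fingers=255,
)

```text
time: 19.67
tool_pos: [0.6098, 0.3477, 0.0166]
ee_rot: [-1.571, -0.0, 0.302]
wrist_force: [0.3, -0.6, 0.9]
width: 0.0326
```

>>> step_arm(
  commands=[
    {"xyz": [0,0,0.02],"twist": [0,0,0]},
    {"xyz": [0,0,0.055],"twist": [0,0,0]},
    {"xyz": [0,0,0.095],"twist": [0,0,0]},
    {"xyz": [0,-0.01,0.13],"twist": [0,0,0]},
    {"xyz": [0.002,-0.036,0.155],"twist": [0,0,-1]},
    {"xyz": [0.004,-0.07,0.16],"twist": [0,0,-1]},
    {"xyz": [0.006,-0.108,0.16],"twist": [0,0,-2]},
    {"xyz": [0.008,-0.146,0.16],"twist": [0,0,-2]},
    {"xyz": [0.01,-0.184,0.16],"twist": [0,0,-3]},
    {"xyz": [0.012,-0.222,0.16],"twist": [0,0,-4]},
    {"xyz": [0.014,-0.26,0.16],"twist": [0,0,-5]},
    {"xyz": [0.016,-0.298,0.16],"twist": [0,0,-6.9]},
  ],
)

```text
time: 20.67
tool_pos: [0.6253, 0.0479, 0.1761]
ee_rot: [-1.571, 0.001, 0.181]
wrist_force: [0.3, 0.5, -0.9]
width: 0.0325
```

>>> step_arm(
  commands=[
    {"xyz": [0.003,-0.04,0],"twist": [0,0,0]},
    {"xyz": [0.006,-0.08,0],"twist": [0,0,0]},
    {"xyz": [0.008,-0.12,0],"twist": [0,0,0]},
    {"xyz": [0.011,-0.16,0],"twist": [0,0,0]},
    {"xyz": [0.014,-0.2,0],"twist": [0,0,0]},
    {"xyz": [0.016,-0.24,0],"twist": [0,0,0]},
    {"xyz": [0.018,-0.275,0],"twist": [0,0,0]},
    {"xyz": [0.018,-0.291,-0.02],"twist": [0,0,0]},
    {"xyz": [0.018,-0.291,-0.05],"twist": [0,0,0]},
    {"xyz": [0.018,-0.291,-0.08],"twist": [0,0,0]},
    {"xyz": [0.018,-0.291,-0.08],"twist": [0,0,0]},
    {"xyz": [0.018,-0.291,-0.08],"twist": [0,0,0]},
  ],
)

```text
time: 21.67
tool_pos: [0.642, -0.2406, 0.0934]
ee_rot: [-1.567, 0.005, 0.182]
wrist_force: [0.5, -0.3, -1.4]
width: 0.0324
```

```bash
python3 snap.py w9
```

```text
21.6667 [ 0.642  -0.2406  0.0934] [-1.5669  0.0054  0.1819] 0.0324 cam [ 0.628 -0.163  0.266]
```

View pics/w9.png

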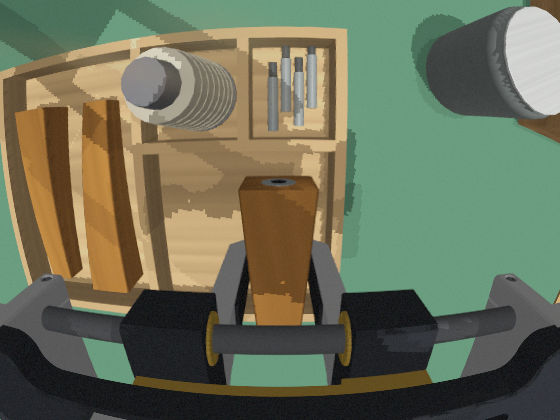

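```bash
python3 - <<'E'
from h import *
c=ld('w9.npz')
cv2.imwrite('pics/w9c.png',cv2.resize(c['p'][100:320,120:360,::-1],None,fx=2.7,fy=2.7,interpolation=cv2.INTER_CUBIC))
a=np.radians(10.3);ex=np.array([np.cos(a),np.sin(a)]);ey=np.array([-ex[1],ex[0]])
for q in [(332,160,.04),(334,125,.04),(326,165,.006),(145,180,.04),(159,180,.006),(280,152,.04),(279,187,.111)]:
  X=fray(c,[q[:2]],q[2])[0][:2];print(q,X.round(4),X@ex,X@ey)
T=np.array([.643,-.241]);print(T@ex,T@ey)
E
```

```text
(332, 160, 0.04) [ 0.669 -0.185] 0.6251597445780903 -0.30164108833353515
(334, 125, 0.04) [ 0.6654 -0.1606] 0.625947902016494 -0.27696228137430096
(326, 165, 0.006) [ 0.6712 -0.1933] 0.6258666881245984 -0.31019455120903094
(145, 180, 0.04) [ 0.5361 -0.2231] 0.4875753272500346 -0.3154076269365525
(159, 180, 0.006) [ 0.5354 -0.2301] 0.4856507975946758 -0.3220997484911542
(280, 152, 0.04) [ 0.6321 -0.1864] 0.5885880275411377 -0.2964073204358705
(279, 187, 0.111) [ 0.6334 -0.1959] 0.588150993540427 -0.306006596493161
0.5895467455482271 -0.3520861184617963
```

View pics/w9c.png

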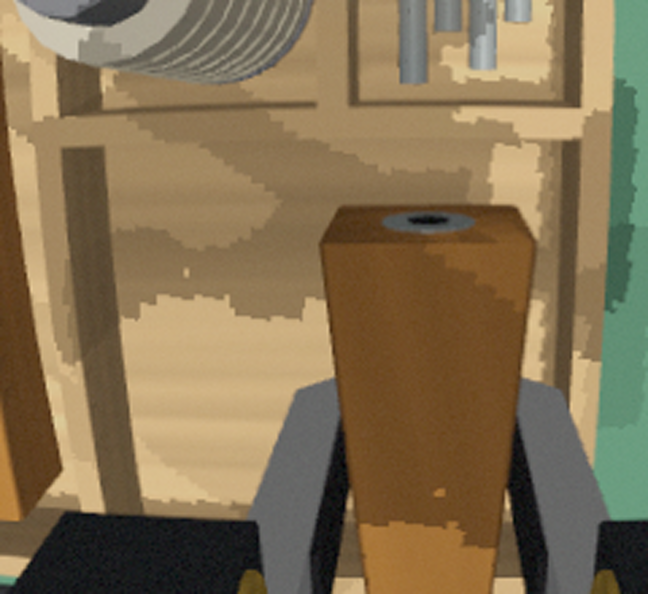

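>>> step_arm(
  commands=[
    {"xyz": [-0.002,-0.001,-0.01],"twist": [0,0,0]},
    {"xyz": [-0.002,-0.001,-0.03],"twist": [0,0,0]},
    {"xyz": [-0.002,-0.001,-0.05],"twist": [0,0,0]},
    {"xyz": [-0.002,-0.001,-0.063],"twist": [0,0,0]},
    {"xyz": [-0.002,-0.001,-0.071],"twist": [0,0,0]},
    {"xyz": [-0.002,-0.001,-0.075],"twist": [0,0,0]},
    {"xyz": [-0.002,-0.001,-0.076],"twist": [0,0,0]},
    {"xyz": [-0.002,-0.001,-0.0765],"twist": [0,0,0]},
    {"xyz": [-0.002,-0.001,-0.077],"twist": [0,0,0]},
    {"xyz": [-0.002,-0.001,-0.077],"twist": [0,0,0]},
  ],
)

```text
time: 22.55
tool_pos: [0.6426, -0.2427, 0.0208]
ee_rot: [-1.572, -0.002, 0.182]
wrist_force: [-0.4, 0.5, -0.2]
width: 0.0324
```

>>> step_arm(
  commands=[
    {"xyz": [0,0,-0.0005],"twist": [0,0,0]},
    {"xyz": [0,0,-0.001],"twist": [0,0,0]},
    {"xyz": [0,0,-0.001],"twist": [0,0,0]},
  ],
)

```text
time: 22.8
tool_pos: [0.6423, -0.2426, 0.0196]
ee_rot: [-1.572, -0.001, 0.182]
wrist_force: [-0.3, -0.7, 2.3]
width: 0.0325
```

>>> step_arm(
  commands=[
    {"xyz": [0,0,0],"twist": [0,0,0]},
    {"xyz": [0,0,0],"twist": [0,0,0]},
    {"xyz": [0,0,0],"twist": [0,0,0]},
    {"xyz": [0,0,0.01],"twist": [0,0,0]},
    {"xyz": [0,0,0.03],"twist": [0,0,0]},
    {"xyz": [0,0,0.06],"twist": [0,0,0]},
    {"xyz": [0,0,0.1],"twist": [0,0,0]},
    {"xyz": [0,0,0.135],"twist": [0,0,0]},
    {"xyz": [0,0,0.15],"twist": [0,0,0]},
  ],
  fingers=145,
)

```text
time: 23.55
tool_pos: [0.6439, -0.2433, 0.1765]
ee_rot: [-1.577, -0.009, 0.182]
wrist_force: [0.1, 0.2, 1.8]
width: 0.0403
```

>>> step_arm(
  commands=[
    {"xyz": [-0.009,0.036,0],"twist": [0,0,-1]},
    {"xyz": [-0.018,0.072,0],"twist": [0,0,-2]},
    {"xyz": [-0.027,0.108,0],"twist": [0,0,-4]},
    {"xyz": [-0.037,0.146,0],"twist": [0,0,-6]},
    {"xyz": [-0.047,0.184,0],"twist": [0,0,-8]},
    {"xyz": [-0.056,0.222,0],"twist": [0,0,-10]},
    {"xyz": [-0.066,0.26,0],"twist": [0,0,-12]},
    {"xyz": [-0.075,0.298,0],"twist": [0,0,-14]},
    {"xyz": [-0.085,0.336,0],"twist": [0,0,-16]},
    {"xyz": [-0.094,0.374,0],"twist": [0,0,-18]},
    {"xyz": [-0.104,0.412,0],"twist": [0,0,-18]},
    {"xyz": [-0.114,0.45,0],"twist": [0,0,-18]},
  ],
  fingers=60,
)

```text
time: 24.55
tool_pos: [0.5271, 0.2094, 0.1695]
ee_rot: [-1.57, -0.001, -0.132]
wrist_force: [0.8, 0.8, -0.6]
width: 0.0718
```

>>> step_arm(
  commands=[
    {"xyz": [-0.01,0.038,0],"twist": [0,0,0]},
    {"xyz": [-0.019,0.076,0],"twist": [0,0,0]},
    {"xyz": [-0.028,0.112,0],"twist": [0,0,0]},
    {"xyz": [-0.038,0.152,-0.01],"twist": [0,0,0]},
    {"xyz": [-0.038,0.152,-0.04],"twist": [0,0,0]},
    {"xyz": [-0.038,0.152,-0.05],"twist": [0,0,0]},
    {"xyz": [-0.038,0.152,-0.05],"twist": [0,0,0]},
    {"xyz": [-0.038,0.152,-0.05],"twist": [0,0,0]},
  ],
)

```text
time: 25.22
tool_pos: [0.4897, 0.3585, 0.1181]
ee_rot: [-1.572, 0.001, -0.133]
wrist_force: [0.0, 0.2, 0.9]
width: 0.072
```

```bash
python3 snap.py w10
```

```text
25.2167 [0.4897 0.3585 0.1181] [-1.5725e+00  1.2000e-03 -1.3330e-01] 0.072 cam [0.5   0.437 0.29 ]
```

View pics/w10.png

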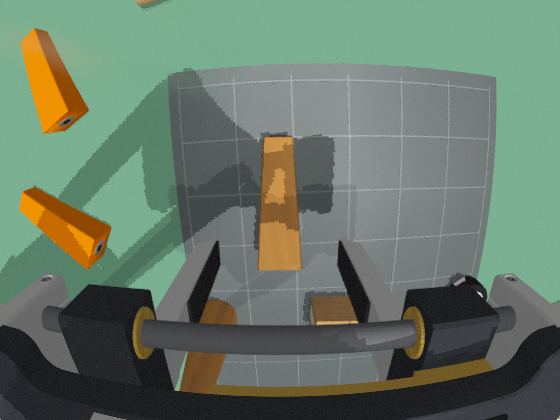

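```bash
python3 - <<'E'
from h import *
c=ld('w10.npz');a=fray(c,[[258,269],[301,269]],.041).mean(0);b=fray(c,[[265,137],[293,137]],.027).mean(0)
d=(b-a)[:2];n=np.linalg.norm(d);print(a,b,n,np.degrees(np.arctan2(d[1],d[0])),(a+b)/2,((a+b)/2)[:2]-.008*d/n)
t=ld('top0.npz');print('odd top,base',ray(t,[[197,248]],.125),'staple',ray(t,[[206,205]],.045),fray(c,[[213,310]],.125))
E
```

```text
[0.48366265 0.31186072 0.041     ] [0.49779122 0.42063752 0.027     ] 0.10969051216488174 82.59951663080781 [0.49072693 0.36624912 0.034     ] [0.4896965  0.35831576]
odd top,base [[0.40998426 0.24039179 0.125     ]] staple [[0.53934298 0.2325984  0.045     ]] [[0.44494163 0.33081237 0.125     ]]
```

>>> step_arm(
  commands=[
    {"xyz": [0,0,-0.03],"twist": [0,0,0.2]},
    {"xyz": [0,0,-0.06],"twist": [0,0,0.2]},
    {"xyz": [0,0,-0.085],"twist": [0,0,0.2]},
    {"xyz": [0,0,-0.098],"twist": [0,0,0.2]},
    {"xyz": [0,0,-0.102],"twist": [0,0,0.2]},
    {"xyz": [0,0,-0.102],"twist": [0,0,0.2]},
    {"xyz": [0,0,-0.102],"twist": [0,0,0.2]},
  ],
)

```text
time: 25.85
tool_pos: [0.4914, 0.36, 0.0187]
ee_rot: [-1.569, -0.003, -0.13]
wrist_force: [0.7, -0.2, 1.0]
width: 0.0723
```

>>> step_arm(
  commands=[
    {"xyz": [0,0,0],"twist": [0,0,0]},
    {"xyz": [0,0,0],"twist": [0,0,0]},
    {"xyz": [0,0,0],"twist": [0,0,0]},
    {"xyz": [0,0,0],"twist": [0,0,0]},
    {"xyz": [0,0,0],"twist": [0,0,0]},
    {"xyz": [0,0,0],"twist": [0,0,0]},
    {"xyz": [0,0,0],"twist": [0,0,0]},
  ],
  fingers=255,
)

```text
time: 26.43
tool_pos: [0.4898, 0.3597, 0.0166]
ee_rot: [-1.571, -0.0, -0.129]
wrist_force: [-0.5, -0.4, 1.0]
width: 0.0325
```

>>> step_arm(
  commands=[
    {"xyz": [0,0,0.02],"twist": [0,0,0]},
    {"xyz": [0,0,0.055],"twist": [0,0,0]},
    {"xyz": [0,0,0.095],"twist": [0,0,0]},
    {"xyz": [0.001,-0.01,0.13],"twist": [0,0,0]},
    {"xyz": [0.005,-0.036,0.155],"twist": [0,0,2]},
    {"xyz": [0.01,-0.07,0.165],"twist": [0,0,4]},
    {"xyz": [0.016,-0.108,0.165],"twist": [0,0,6]},
    {"xyz": [0.021,-0.146,0.165],"twist": [0,0,8]},
    {"xyz": [0.027,-0.184,0.165],"twist": [0,0,10]},
    {"xyz": [0.033,-0.222,0.165],"twist": [0,0,12]},
    {"xyz": [0.038,-0.26,0.165],"twist": [0,0,15]},
    {"xyz": [0.044,-0.298,0.165],"twist": [0,0,17.8]},
  ],
)

```text
time: 27.43
tool_pos: [0.5335, 0.0599, 0.1813]
ee_rot: [-1.571, 0.0, 0.185]
wrist_force: [0.9, 0.2, 0.3]
width: 0.0319
```

>>> step_arm(
  commands=[
    {"xyz": [0.006,-0.04,0],"twist": [0,0,0]},
    {"xyz": [0.012,-0.08,0],"twist": [0,0,0]},
    {"xyz": [0.018,-0.12,0],"twist": [0,0,0]},
    {"xyz": [0.023,-0.16,0],"twist": [0,0,0]},
    {"xyz": [0.029,-0.2,0],"twist": [0,0,0]},
    {"xyz": [0.035,-0.24,0],"twist": [0,0,0]},
    {"xyz": [0.041,-0.28,0],"twist": [0,0,0]},
    {"xyz": [0.047,-0.315,0],"twist": [0,0,0]},
    {"xyz": [0.048,-0.33,0],"twist": [0,0,0]},
    {"xyz": [0.048,-0.33,-0.03],"twist": [0,0,0]},
    {"xyz": [0.048,-0.33,-0.06],"twist": [0,0,0]},
    {"xyz": [0.048,-0.33,-0.085],"twist": [0,0,0]},
  ],
)

```text
time: 28.43
tool_pos: [0.5813, -0.2681, 0.0946]
ee_rot: [-1.569, 0.001, 0.181]
wrist_force: [0.5, 0.6, -1.4]
width: 0.0322
```

>>> step_arm(
  commands=[
    {"xyz": [0,0,0],"twist": [0,0,0]},
    {"xyz": [0,0,0],"twist": [0,0,0]},
    {"xyz": [0,0,0],"twist": [0,0,0]},
  ],
)

```text
time: 28.68
tool_pos: [0.5827, -0.2683, 0.0982]
ee_rot: [-1.572, -0.002, 0.183]
wrist_force: [0.8, 0.1, 0.6]
width: 0.0325
```

```bash
python3 snap.py w11;  python3 - <<'E'
from h import *
c=ld('w11.npz')
cv2.imwrite('pics/w11c.png',cv2.resize(c['p'][60:340,130:430,::-1],None,fx=2.1,fy=2.1,interpolation=cv2.INTER_CUBIC))
E
```

```text
28.6833 [ 0.5827 -0.2683  0.0982] [-1.5721 -0.0018  0.1826] 0.0325 cam [ 0.567 -0.19   0.27 ]
```

View pics/w11c.png

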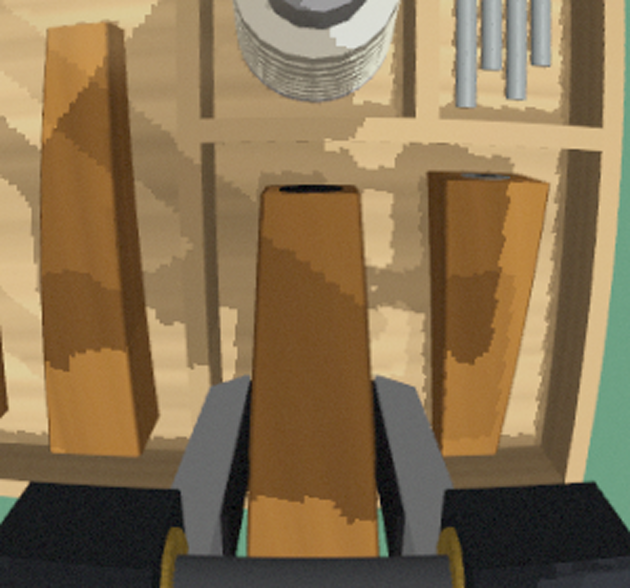

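>>> step_arm(
  commands=[
    {"xyz": [0,0,-0.01],"twist": [0,0,0]},
    {"xyz": [0,0,-0.03],"twist": [0,0,0]},
    {"xyz": [0,0,-0.05],"twist": [0,0,0]},
    {"xyz": [0,0,-0.063],"twist": [0,0,0]},
    {"xyz": [0,0,-0.071],"twist": [0,0,0]},
    {"xyz": [0,0,-0.075],"twist": [0,0,0]},
    {"xyz": [0,0,-0.076],"twist": [0,0,0]},
    {"xyz": [0,0,-0.0765],"twist": [0,0,0]},
    {"xyz": [0,0,-0.077],"twist": [0,0,0]},
    {"xyz": [0,0,-0.077],"twist": [0,0,0]},
  ],
)

```text
time: 29.57
tool_pos: [0.5825, -0.2688, 0.0207]
ee_rot: [-1.572, -0.002, 0.182]
wrist_force: [0.0, 0.5, -0.6]
width: 0.0322
```

>>> step_arm(
  commands=[
    {"xyz": [0,0,-0.0005],"twist": [0,0,0]},
    {"xyz": [0,0,-0.001],"twist": [0,0,0]},
    {"xyz": [0,0,-0.001],"twist": [0,0,0]},
  ],
)

```text
time: 29.82
tool_pos: [0.5823, -0.2687, 0.0196]
ee_rot: [-1.572, -0.001, 0.182]
wrist_force: [-0.2, 0.3, 2.4]
width: 0.032
```

>>> step_arm(
  commands=[
    {"xyz": [0,0,0],"twist": [0,0,0]},
    {"xyz": [0,0,0],"twist": [0,0,0]},
    {"xyz": [0,0,0],"twist": [0,0,0]},
    {"xyz": [0,0,0.01],"twist": [0,0,0]},
    {"xyz": [0,0,0.03],"twist": [0,0,0]},
    {"xyz": [0,0,0.06],"twist": [0,0,0]},
    {"xyz": [0,0,0.1],"twist": [0,0,0]},
    {"xyz": [0,0,0.135],"twist": [0,0,0]},
    {"xyz": [0,0,0.17],"twist": [0,0,0]},
    {"xyz": [0,0,0.19],"twist": [0,0,0]},
  ],
  fingers=145,
)

```text
time: 30.65
tool_pos: [0.583, -0.269, 0.2149]
ee_rot: [-1.576, -0.006, 0.182]
wrist_force: [0.6, -0.3, 0.4]
width: 0.0406
```

>>> step_arm(
  commands=[
    {"xyz": [-0.03,-0.01,0.02],"twist": [0,0,0]},
    {"xyz": [-0.07,-0.03,0.02],"twist": [0,0,0]},
    {"xyz": [-0.105,-0.05,0.02],"twist": [0,0,0]},
    {"xyz": [-0.14,-0.07,0.02],"twist": [0,0,0]},
    {"xyz": [-0.175,-0.09,0.02],"twist": [0,0,0]},
    {"xyz": [-0.21,-0.11,0.02],"twist": [0,0,0]},
    {"xyz": [-0.245,-0.13,0.02],"twist": [0,0,0]},
    {"xyz": [-0.28,-0.15,0.02],"twist": [0,0,0]},
    {"xyz": [-0.315,-0.17,0.02],"twist": [0,0,0]},
    {"xyz": [-0.35,-0.19,0.02],"twist": [0,0,0]},
    {"xyz": [-0.36,-0.2,0.02],"twist": [0,0,0]},
    {"xyz": [-0.36,-0.2,0.02],"twist": [0,0,0]},
  ],
)

```text
time: 31.65
tool_pos: [0.2193, -0.4701, 0.2289]
ee_rot: [-1.572, 0.0, 0.177]
wrist_force: [0.4, 0.3, -0.5]
width: 0.0405
```

```bash
python3 snap.py t2 top; python3 snap.py s2 side; python3 - <<'E'
from h import *
c=ld('t2.npz');cv2.imwrite('pics/t2c.png',cv2.resize(c['p'][100:280,110:420,::-1],None,fx=2.5,fy=2.5,interpolation=cv2.INTER_CUBIC))
c=ld('s2.npz');cv2.imwrite('pics/s2c.png',cv2.resize(c['p'][140:340,180:360,::-1],None,fx=2.9,fy=2.9,interpolation=cv2.INTER_CUBIC))
E
```

```text
31.65 [ 0.2193 -0.4701  0.2289] [-1.5717e+00  4.0000e-04  1.7670e-01] 0.0405 cam [0.448 0.01  1.37 ]
31.7 [ 0.2211 -0.469   0.2289] [-1.5709e+00 -9.0000e-04  1.7890e-01] 0.0404 cam [0.434 1.151 0.817]
```

View pics/t2c.png

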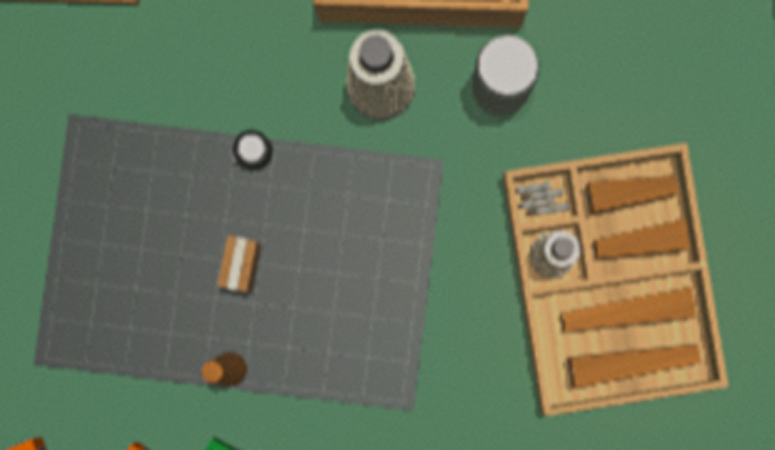

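View pics/s2c.png

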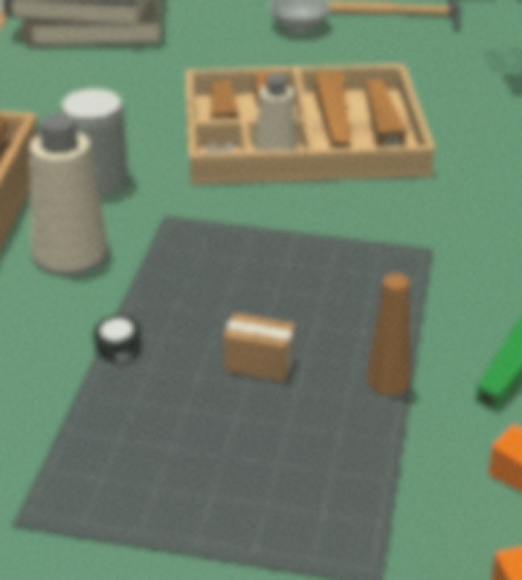

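```bash
python3 - <<'E'
from m import *
c=ld('t2.npz'); f=lambda u,v:(int(u/2.5+110),int(v/2.5+100))
legs(c,dict(s1=f(635,192),s2=f(645,241),l1=f(630,310),l2=f(635,366)))
from bench import robot
robot.close_job()
E
```

```text
s1 n 349 rect [ 646.9 -249. ] [ 37.1 110.7] 13.5 | mid [ 0.6439 -0.2492] len 0.112 yaw(thick->thin) -80.2 slope z -0.12 z 0.0371
s2 n 385 rect [ 580.9 -260.4] [ 37.5 112.1] 11.6 | mid [ 0.5812 -0.2603] len 0.1117 yaw(thick->thin) 100.8 slope z -0.128 z 0.0368
l1 n 549 rect [ 496.2 -244.2] [ 37.3 162.3] 8.1 | mid [ 0.4933 -0.2443] len 0.1624 yaw(thick->thin) 100.4 slope z -0.085 z 0.0371
l2 n 523 rect [ 428.4 -255.7] [ 36.9 160.2] 7.7 | mid [ 0.4309 -0.2554] len 0.1607 yaw(thick->thin) -80.1 slope z -0.087 z 0.0371
the job is handed in; nothing more can be done
```

The kit tray is filled and I handed the job in at about 32 s of the 72 s allowed. I first stood the small cone in the square well. Then I laid both long legs in the long bay and both short legs in the short bay. Each piece was lowered until it touched the floor before I opened the gripper.

- **Position:** the last top and side pictures show the cone upright in its well. All four legs lie side by side along the tray's long direction, within about 1° of it.
- **Flatness:** the slopes of the legs' top faces match those measured on the mat. Their heights are about 2.5 mm higher than on the mat; 3 mm is expected from the tray floor.
- **Other things:** the round leg, staples, tape, bolts, big cone and tin looked undisturbed in the pictures. I judged this by eye and did not measure it.
- **Disagreement:** the wrist and top cameras differed by up to about 4 mm on the tray walls along its y. I aimed between the two.

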